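Gauge two bronze flanges and sort out the one that refuses

ROBOT

A 7-joint arm with a two-finger parallel gripper is mounted at the origin on the work surface. World frame = base frame: x ahead of the robot, y to its left, z up, the work surface at z = 0. Lengths are in m, angles in degrees, forces in N, time in s.
With the tool pointing down it reaches from about 0.425 to 0.875 m from the base axis. Payload 4.7 kg.
Tool frame: the origin (TCP) lies between the finger pads; the fingertips stand 19 mm ahead of it and the grasp point (between the pads) is the TCP; x points along the fingers, z is the direction in which the jaws open and shut, and the axes are right-handed (so a half turn about x gives the same grasp; the last joint's range is limited). The gripper opens to 87 mm and grips with 3 to 60 N. Pads are 19 mm wide; open, the fingers measure 117 mm over their backs; the gripper's body (75 mm by 190 mm) begins 51 mm behind the grasp point.
Start: joints at [-63.936, 18.392, -4.016, 83.108, 1.295, 78.541, -3.26], TCP at [0.277, 0.588, 0.242] pointing down, gripper open.
Joint ranges: [-163.93, 163.93], [-17.29, 119.83], [-79.2, 71.16], [3.27, 140.29], [-89.18, 269.18], [5.43, 117.66], [-154.24, 154.24]. Speed limits (degrees/s): [147.25, 147.25, 180, 180, 180, 180, 180].

INTERFACE

Orientations are given as [roll, pitch, yaw] about the fixed x, y, z axes, in that order (R = Rz(yaw) Ry(pitch) Rx(roll)).
In Python, from cell import monitor, read_camera, camera_model, env, regions_of gives the robot as it stands. The module is installed in compiled form; this text tells all that it offers.
- The arm moves only by the tool step_arm, never from a script. Its argument "deltas" is a list of rows, each a list of 5 numbers: the gripper's target within -1 to 1 (fully open at 1, half-way at 0, shut at -1), then the shift along the tool's x, y, z in m, then the turn about the tool's x in degrees. A call has 1 to 12 rows; each row is the pose to reach, as a shift and turn from the pose commanded when the call began, along the tool's axes at that moment; what a row does not reach only later rows make up. A row lasts 1/8 s, in which the tool goes at most 62.5 mm and 10.7 degrees, less where a joint would pass 70% of its speed; a pose out of reach is approached as far as the arm can. A call with a gripper value outside its range is refused whole. The fingers move at their own pace and stop on an object; "newtons" is the grip in N (left out, the last holds). Time passes only in rows, so rows that repeat a pose let the fingers close. It gives the time, the measured TCP pose, the force and the opening at its end, in the units of the state.
- monitor.get_obs(): the state, without advancing time (a new reading comes with each control period).
- read_camera(name): name is "scene" or "side" or "wrist"; returns (picture, depth): 384x512x3 uint8, red, green, blue; 384x512 float32, m along the optical axis (not along the pixel's ray), 0 where there is no reading.
- camera_model(name): a dict with "fx", "fy", "cx", "cy" (pixels), "k1" (the pictures are not rectified: a ray, as slopes to the right and down, at radius r is drawn at 1 + k1 r^2 times it, then the intrinsics apply), "xyz" and "attitude" of the camera in the world. Camera axes: x right, y down, z forward; pixel columns grow to the right and rows downward; lengths in m; the calibration is good to about 2 mm. A picture is of the moment at which its call begins: read the wrist's pose just before it. camera_model takes no time and is no camera call; for the wrist camera it gives the pose at the moment of the call.
- env.sign_off(): hands the job in, once; it reports no verdict.
Trained networks look in the newest picture that a camera, given by its name, has taken for a name from the list of things; names that differ only in an ending like _2 or _b are one class to them, and where a whole thing is asked for, a point or a joint stands for the part that bears it (a point fixed in the world has none). Each returns a list of dicts, best first, with "p" (0 to 1); they miss things now and then, are a little off and sometimes report something else, mostly with a low value. They report only what shows in the picture. A call takes as long as a camera call. They do not tell look-alikes from the thing itself.
- regions_of(camera, thing): "pixels" (384x512 bool, what is visible of it) and "pixel" ([column, row] in pixels, amid what is visible of it).
The state is a dict: "time_s": time; "qpos": joint angles; "joint_velocities": joint speeds; "effort": joint torques, N m; "tool_pos": TCP position; "tool_rot": TCP orientation; "force": force on the tool from outside, world axes, zero at the start; "wrist_torque": the same for the moment, N m; "grip_width": finger opening in m.
Only numpy, scipy, OpenCV 4.12 (cv2) and the standard library are available. Lean on these libraries where they do the work, as an engineer would, in place of code of your own. Each camera call takes 0.05 s, during which the arm holds its last target. There are 200 camera calls.

TASK

Only one of the two bronze flanges on the counter has a bore that is clear to depth: find it by feel with the steel plug gauge, and leave the gauge standing fully home in it, collar down on the rim, with that flange where it is. Set the flange that refuses the gauge upright on the floor of the grey tray without dropping it. Be gentle: never force the gauge so that its sprung handle is pushed down to its stop, do not ram it against a flange, and do not disturb the other goods.

Things in the scene. Friction and masses are not known exactly. Their poses are not given: they have to be found in the camera images.
- flange_a: bronze flange, 0.4 kg, loose, lying flat: plate 70 x 70 x 10 mm with an upright round boss, outside 40 mm, rim 48 mm above the underside, to be gripped across the boss. Bore 25.2 mm, open at the rim, edge sharp. Rough casting: boss and bore stand 3 mm off the plate's centre, in a direction that differs on each flange and is not measured. Origin: centre of the plate's underside, z up
- flange_b: the other bronze flange, outwardly the same as flange_a (same sizes, boss and bore also 3 mm off centre in an unknown direction). In one of the two flanges the bore is clear for 40 mm under the rim; in the other it narrows to 19 mm already 15 to 25 mm under the rim, a hard ledge that stops the gauge. Which is which cannot be told from outside. Origin: centre of the plate's underside, z up
- gauge: steel plug gauge, 0.26 kg, upright in the stand: pin 24 mm diameter, 34 mm long (nose chamfered 1.5 mm), a collar 36 mm diameter at 34 to 40 mm above the nose, a square handle 18 x 18 mm at 50 to 96 mm, flats facing x and y. Origin: centre of the nose's end, z up the handle. Fully home in a flange, collar on the rim, the origin is 14 mm above the flange's underside
- gauge_handle (a joint): travel of the gauge's sprung handle, m: 0 at rest, negative as it is pushed down towards the collar, -0.008 at its stop
- gauge_grip (a point): centre of the gauge's handle, 73 mm above the nose, axes as the gauge. The handle is sprung: from about 4.5 N of downward push it slides along the gauge's axis towards the collar, up to 8 mm, at 1.5 N/mm (16 N at its end), and then is rigid; it springs back by itself and does not turn or tilt on the gauge
- stand: fixed wooden block 80 x 80 x 45 mm with an upright round hole, 28 mm diameter and 40 mm deep, in the middle of its top (2 mm lead-in); the gauge stands in it with its collar on the block's top, its origin then 11 mm above the block's underside. Origin: centre of the block's underside. It may be at the robot's left or right
- tray: fixed grey plastic tray, empty, outside 170 mm (x) by 150 mm (y), 30 mm high, walls and floor 4 mm thick. Origin: centre of its underside. It lies across the flanges from the stand
- valve: bystander: brass ball valve lying flat, 70 mm long along x, with a flat steel lever over its top to 81 mm along +x, 53 mm high, origin under its middle
- nipple: bystander: brass pipe stub standing upright, 28 mm diameter, 45 mm high, origin under its centre
- tee: bystander: brass pipe tee lying flat, 64 mm long along x, branch 34 mm to +y, 28 mm high, origin under its middle
- bushing: bystander: small stepped brass bushing standing between the flanges, 32 mm diameter, 22 mm high, origin under its centre
- wrench: bystander: steel wrench lying along its x axis, 180 mm long, at the far side
- jar: bystander: white jar with a black cap, 54 mm diameter, 60 mm high, standing near the flanges, origin under its centre
There are look-alikes about, which are no part of the job. What is meant by the gauge is not red, and is the larger of those in its own colour. There is more than one size of the tray; the job needs the larger.

How it is judged:
By the outcome, as a careful person would: the job done as asked, in the order asked, and still so for the second after the job is handed in, with the robot touching nothing.
It also fails if it takes over 61 s, if anything falls off the work surface, if the arm or the gripper's body presses on something with over 40 N, if the wrist force passes 120 N, or if a joint passes its speed limit or range.

## Working session

There is one attempt and no reset: what is moved stays moved. The work goes in short steps, Python scripts to look and compute and a tool call to move; the robot and the scene stay as the last step left them, time stands still between calls to the robot, and variables do not carry over. Pictures are saved under pics/ and viewed, about 8 in all and at most 12, crops included, and the job is handed in when it is done.

Besides the shell and the picture viewer there is one more tool, called after "Call:" by a JSON object that holds its "api" and its "payload", one argument or row to a line. step_arm: Moves the arm, as the interface text tells. Its arguments: {"type":"object","properties":{"deltas":{"type":"array"},"newtons":{"type":"number"}},"required":["deltas"]}

```bash
mkdir -p pics
cat > h.py <<'E'
import numpy as np, cv2
from scipy.spatial.transform import Rotation as R
from cell import monitor, read_camera, camera_model, env, regions_of
def rot(a):
    a=np.array(a,float)
    return a if a.shape==(3,3) else (R.from_quat(a).as_matrix() if a.size==4 else R.from_euler('xyz',a,degrees=True).as_matrix())
def world(m,u,v,d):
    u=np.asarray(u,float);v=np.asarray(v,float)
    xd=(u-m['cx'])/m['fx'];yd=(v-m['cy'])/m['fy'];x,y=xd.copy(),yd.copy()
    for _ in range(20):
        s=1+m['k1']*(x*x+y*y);x=xd/s;y=yd/s
    p=np.stack([x*d,y*d,d*np.ones_like(x)],-1)
    return p@rot(m['attitude']).T+np.array(m['xyz'])
def proj(m,P):
    q=(np.atleast_2d(P)-np.array(m['xyz']))@rot(m['attitude'])
    x=q[:,0]/q[:,2];y=q[:,1]/q[:,2];s=1+m['k1']*(x*x+y*y)
    return np.stack([x*s*m['fx']+m['cx'],y*s*m['fy']+m['cy']],-1)
def cloud(name):
    m=camera_model(name);im,d=read_camera(name)
    v,u=np.mgrid[:384,:512]
    return m,im,d,world(m,u,v,d)
E
python3 - <<'E'
from h import *
o=monitor.get_obs();print({k:np.round(v,4) for k,v in o.items()})
for n in("scene","side","wrist"):
    m,im,d,W=cloud(n);print(n,m)
    cv2.imwrite(f'pics/{n}0.png',cv2.cvtColor(im,cv2.COLOR_RGB2BGR))
    np.savez(f'{n}0.npz',im=im,d=d,W=W)
    for t in "flange_a gauge stand tray valve nipple tee bushing wrench jar".split():
        for r in regions_of(n,t):
            if r['p']<.3: continue
            p=W[r['pixels']&(d>0)]
            if len(p): print(n,t,round(r['p'],2),np.round(r['pixel']),len(p),'lo',np.round(np.percentile(p,3,0),3),'hi',np.round(np.percentile(p,97,0),3))
a=[cv2.imread(f'pics/{n}0.png') for n in("scene","side")]
cv2.imwrite('pics/ss.png',cv2.resize(np.vstack(a),None,fx=.78,fy=.78))
E
```

```text
{'time_s': np.float64(0.0), 'qpos': array([-63.9372,  18.4386,  -4.0168,  83.176 ,   1.2936,  78.5412,
        -3.2599]), 'joint_velocities': array([-0.0723, -0.0082,  0.066 ,  0.    ,  0.0014,  0.0504,  0.1009]), 'effort': array([ 5.0000e-04, -4.9129e+01, -4.0320e-01, -3.1253e+01, -6.3800e-02,
        4.3600e-02,  2.0000e-04]), 'tool_pos': array([0.2771, 0.5874, 0.2405]), 'tool_rot': array([-177.9167,   89.8893, -113.1687]), 'force': array([-0.1238,  0.578 , -0.4015]), 'wrist_torque': array([-0.0517,  0.0284,  0.035 ]), 'grip_width': np.float64(0.0869)}
scene {'fx': 410.3419814481162, 'fy': 410.3419814481162, 'cx': 258.52396516653977, 'cy': 192.40478137425222, 'k1': 0.04316184823423711, 'xyz': array([ 1.1281919 , -0.64931303,  0.75851243]), 'attitude': array([-127.48864295,    1.30642678,   40.53039437])}
scene flange_a 0.76 [250. 191.] 485 lo [0.406 0.043 0.   ] hi [0.481 0.116 0.049]
scene flange_a 0.65 [214. 220.] 617 lo [ 0.449 -0.136  0.001] hi [ 0.517 -0.057  0.05 ]
scene gauge 0.62 [167. 275.] 399 lo [ 0.526 -0.334  0.002] hi [ 0.555 -0.308  0.098]
scene gauge 0.57 [133. 244.
[... 2585 characters left out ...]
 0.629 -0.162  0.006] hi [ 0.692 -0.117  0.029]
side tee 0.55 [211. 216.] 502 lo [0.401 0.047 0.004] hi [0.475 0.103 0.048]
side bushing 0.54 [252. 218.] 120 lo [ 0.51 -0.02 -0.  ] hi [0.541 0.007 0.023]
side wrench 0.7 [318. 194.] 293 lo [ 0.734 -0.096 -0.   ] hi [0.785 0.075 0.009]
side jar 0.8 [282. 203.] 477 lo [ 0.581 -0.039  0.004] hi [0.625 0.005 0.062]
wrist {'fx': 341.61111220933316, 'fy': 341.61111220933316, 'cx': 259.4846578285716, 'cy': 191.05735710531079, 'k1': -0.034569355335347274, 'xyz': array([0.21109792, 0.61809385, 0.38462126]), 'attitude': array([1.64272156e+02, 1.24175328e-03, 6.46476746e+01])}
wrist tray 0.78 [163. 334.] 372 lo [0.419 0.337 0.001] hi [0.442 0.397 0.019]
```

View pics/ss.png

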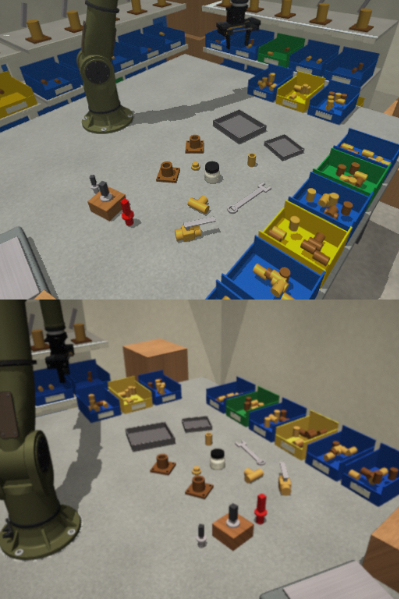

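```bash
cat > m1.py <<'E'
from h import *
from scipy.optimize import least_squares
o=monitor.get_obs();T=R.from_euler('xyz',o['tool_rot'],degrees=True).as_matrix();print('tool axes cols',np.round(T,3).tolist())
for n in("scene","side"):
    z=np.load(f'{n}0.npz');W=z['W'];d=z['d']
    for nm,c in(('near(y+)',(.44,.08)),('B(y-)',(.48,-.1))):
        k=(d>0)&(np.hypot(W[...,0]-c[0],W[...,1]-c[1])<.05)
        P=W[k];top=P[(P[:,2]>.043)&(P[:,2]<.054)]
        f=least_squares(lambda q:np.clip(np.hypot(top[:,0]-q[0],top[:,1]-q[1])-.0163,-.004,.004),c)
        pl=P[(P[:,2]>.006)&(P[:,2]<.014)]
        r=cv2.minAreaRect(pl[:,:2].astype(np.float32)*1000)
        print(n,nm,'rim med',np.round(np.median(top,0),4),len(top),np.round((top.min(0)+top.max(0))/2,4),'fit',np.round(f.x,4),'plate',r)
    for nm,c in(('gauge',(.44,-.324)),('small',(.347,-.306)),('red',(.54,-.322))):
        k=(d>0)&(np.hypot(W[...,0]-c[0],W[...,1]-c[1])<.03)
        P=W[k];t=P[P[:,2]>P[:,2].max()-.006]
        print(n,nm,'top',P[:,2].max().round(4),np.round(np.median(t,0),4),len(t), cv2.minAreaRect(t[:,:2].astype(np.float32)*1000))
    k=(d>0)&(abs(W[...,2]-.045)<.004)&(np.hypot(W[...,0]-.44,W[...,1]+.324)<.06)
    print('stand top',cv2.minAreaRect(W[k][:,:2].astype(np.float32)*1000))
    k=(d>0)&(abs(W[...,2]-.03)<.004)&(abs(W[...,0]-.497)<.1)&(abs(W[...,1]-.302)<.1)
    print('tray rim',cv2.minAreaRect(W[k][:,:2].astype(np.float32)*1000),np.median(W[k][:,2]))
a=cv2.cvtColor(np.load('side0.npz')['im'][225:325,235:375],cv2.COLOR_RGB2BGR);cv2.imwrite('pics/gcrop.png',cv2.resize(a,None,fx=5,fy=5,interpolation=cv2.INTER_CUBIC))
E
python3 m1.py
```

```text
tool axes cols [[0.0, -0.904, 0.427], [0.0, 0.427, 0.904], [-1.0, -0.0, 0.0]]
scene near(y+) rim med [0.4411 0.0866 0.0472] 75 [0.4412 0.0869 0.0475] fit [0.4412 0.085 ] plate ((439.5956726074219, 83.68344116210938), (69.02566528320312, 72.53993225097656), 40.3404655456543)
scene B(y-) rim med [ 0.4744 -0.0979  0.0478] 101 [ 0.4733 -0.098   0.047 ] fit [ 0.4748 -0.0981] plate ((476.2066345214844, -97.06004333496094), (70.66815948486328, 75.12122344970703), 32.79680252075195)
scene gauge top 0.1107 [ 0.4394 -0.3219  0.1076] 53 ((438.3831787109375, -321.7749328613281), (19.36968994140625, 19.013614654541016), 14.370721817016602)
scene small top 0.0757 [ 0.3483 -0.306   0.0729] 26 ((348.703857421875, -304.95660400390625), (13.477392196655273, 16.887317657470703), 42.97577667236328)
scene red top 0.0994 [ 0.5397 -0.3206  0.0967] 57 ((538.7323608398438, -319.66925048828125), (17.96369171142578, 20.07127571105957), 85.43114471435547)
stand top ((439.00958251953125, -320.4977111816406), (84.2056655883789, 83.44598388671875), 8.972460746765137)
tray rim ((497.4486999511719, 304.2866516113281
[... 482 characters left out ...]
234)
side gauge top 0.1118 [ 0.4392 -0.3222  0.1081] 60 ((439.3525390625, -322.32733154296875), (19.734621047973633, 18.972152709960938), 18.53363609313965)
side small top 0.0757 [ 0.3486 -0.3055  0.0729] 38 ((349.60150146484375, -304.2947998046875), (17.125343322753906, 13.689599990844727), 48.373470306396484)
side red top 0.0995 [ 0.5377 -0.3208  0.097 ] 60 ((538.3619384765625, -321.0141906738281), (20.275897979736328, 18.86920738220215), 85.79443359375)
stand top ((439.6978759765625, -321.20654296875), (83.00193786621094, 83.26605224609375), 9.050890922546387)
tray rim ((498.03106689453125, 302.47308349609375), (159.9412841796875, 171.29730224609375), 76.566162109375) 0.028659151874928512
```

View pics/gcrop.png

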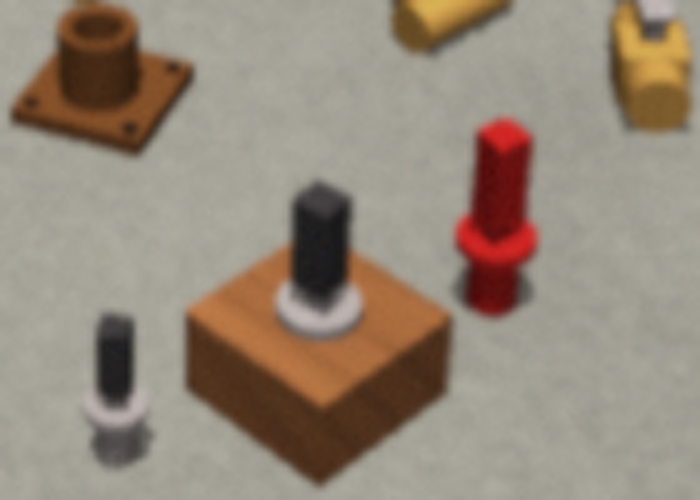

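The gauge candidates in the side picture are the black and steel one in the stand at (300,279), a smaller black and steel one at (259,303), and a red one at (337,269). The one in the stand fits: it isn't red and it's the larger of its colour. The tray meant is the larger, at about (0.498, 0.303).

Call:
{"api": "step_arm", "payload": {
  "deltas": [
    [0.2,0,-0.3665,-0.3826,49.7],
    [0.2,0,-0.3665,-0.3826,49.7],
    [0.2,0,-0.3665,-0.3826,49.7],
    [0.2,0,-0.3665,-0.3826,49.7],
    [0.2,0,-0.3665,-0.3826,49.7],
    [0.2,0,-0.3665,-0.3826,49.7],
    [0.2,0,-0.3665,-0.3826,49.7],
    [0.2,0,-0.3665,-0.3826,49.7],
    [0.2,0,-0.3665,-0.3826,49.7],
    [0.2,0,-0.3665,-0.3826,49.7],
    [0.2,0,-0.3665,-0.3826,49.7]
  ],
  "newtons": 30
}}

```text
time_s: 3.02
tool_pos: [0.4453, 0.0866, 0.2416]
tool_rot: [73.8, 90.0, 88.9]
force: [0.1, 1.1, -0.4]
grip_width: 0.0522
```

```bash
cat > w.py <<'E'
import sys
from h import *
from scipy.optimize import least_squares
def rim(c,tag):
    o=monitor.get_obs();m,im,d,W=cloud('wrist')
    cv2.imwrite(f'pics/w{tag}.png',cv2.cvtColor(im,cv2.COLOR_RGB2BGR));np.savez(f'w{tag}.npz',im=im,d=d,W=W)
    P=W[(d>0)&(np.hypot(W[...,0]-c[0],W[...,1]-c[1])<.04)&(W[...,2]>.042)&(W[...,2]<.055)]
    print('rim n',len(P),'z',np.median(P[:,2]),'ctr',((P.min(0)+P.max(0))/2).round(4),P.min(0).round(3),P.max(0).round(3))
    f=least_squares(lambda q:np.clip(abs(np.hypot(P[:,0]-q[0],P[:,1]-q[1])-.0163)-.0037,0,.005),c)
    (x,y),r=cv2.minEnclosingCircle(P[:,:2].astype(np.float32)*1000)
    print('annulus fit',f.x.round(4),'enclosing',round(x,1),round(y,1),round(r,1),'tool',o['tool_pos'],o['tool_rot'])
if __name__=='__main__': rim((float(sys.argv[1]),float(sys.argv[2])),sys.argv[3])
E
python3 w.py .441 .085 A1
```

```text
rim n 794 z 0.04785424495089316 ctr [0.442  0.0882 0.0462] [0.422 0.068 0.042] [0.462 0.108 0.05 ]
annulus fit [0.442  0.0882] enclosing 442.0 88.0 20.0 tool [0.44530398 0.08661178 0.24163897] [73.76658193 89.95476444 88.87433848]
```

View pics/wA1.png

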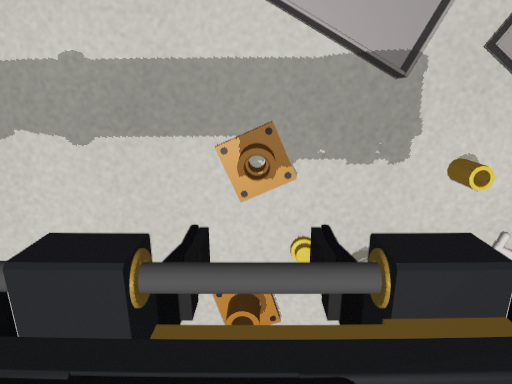

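Call:
{"api": "step_arm", "payload": {
  "deltas": [
    [0.2,0,-0.187,-0.0187,0],
    [0.2,0,-0.187,-0.0187,0],
    [0.2,0,-0.187,-0.0187,0],
    [0.2,0,-0.187,-0.0187,0],
    [0.2,0,-0.187,-0.0187,0],
    [0.2,0,-0.187,-0.0187,0]
  ]
}}

```text
time_s: 3.82
tool_pos: [0.4762, -0.0975, 0.2414]
tool_rot: [118.9, 90.0, 134.2]
force: [0.2, 0.0, 0.6]
grip_width: 0.052
```

```bash
python3 w.py .474 -.0985 B1
```

```text
rim n 793 z 0.04786602549306379 ctr [ 0.4743 -0.0965  0.046 ] [ 0.455 -0.116  0.042] [ 0.494 -0.077  0.05 ]
annulus fit [ 0.4742 -0.0966] enclosing 474.2 -96.6 20.1 tool [ 0.47620764 -0.09754888  0.24135046] [118.89851424  89.96660727 134.18060179]
```

Call:
{"api": "step_arm", "payload": {
  "deltas": [
    [0.0,-0.0585,-0.207,-0.0944,0],
    [0.0,-0.0585,-0.207,-0.0944,0],
    [0.0,-0.0585,-0.207,-0.0944,0],
    [0.0,-0.0585,-0.207,-0.0944,0],
    [0.0,-0.0585,-0.207,-0.0944,0],
    [0.0,-0.0585,-0.207,-0.0944,0],
    [0.0,-0.0585,-0.207,-0.0944,0]
  ]
}}

```text
time_s: 4.75
tool_pos: [0.4396, -0.3221, 0.2995]
tool_rot: [92.4, 89.9, 107.7]
force: [0.3, 0.7, -0.3]
grip_width: 0.0438
```

```bash
cat > g.py <<'E'
from h import *
o=monitor.get_obs();m,im,d,W=cloud('wrist');print(o['tool_pos'],o['tool_rot'],o['force'])
k=(d>0)&(np.hypot(W[...,0]-.439,W[...,1]+.322)<.03)
for lo,hi in((.100,.115),(.046,.056)):
    s=k&(W[...,2]>lo)&(W[...,2]<hi)&((lo>.09)|(np.hypot(W[...,0]-.439,W[...,1]+.322)<.022))
    P=W[s]
    print(len(P),'z',np.median(P[:,2]),'mean',P.mean(0).round(4),cv2.minAreaRect(P[:,:2].astype(np.float32)*1000))
    r,c=np.where(s);print('px',c.mean(),r.mean())
k=(d>0)&(abs(W[...,2]-.045)<.003)&(np.hypot(W[...,0]-.44,W[...,1]+.324)<.06)
print('stand',cv2.minAreaRect(W[k][:,:2].astype(np.float32)*1000))
cv2.imwrite('pics/g1.png',cv2.cvtColor(im,cv2.COLOR_RGB2BGR));np.savez('g1.npz',im=im,d=d,W=W)
E
python3 g.py
```

```text
[ 0.43959181 -0.32205462  0.29945088] [ 92.38854777  89.91521001 107.65710099] [ 0.30966988  0.70388099 -0.25209319]
333 z 0.10689216835972687 mean [ 0.4403 -0.3207  0.1067] ((440.3128967285156, -321.24566650390625), (17.959579467773438, 17.92593002319336), 16.72917938232422)
px 260.24024024024027 169.12312312312312
430 z 0.050790208975435985 mean [ 0.4387 -0.3166  0.0506] ((438.8760986328125, -320.0758361816406), (41.88783264160156, 34.157554626464844), 25.960973739624023)
px 259.7720930232558 155.31627906976743
stand ((440.36651611328125, -321.56982421875), (80.085693359375, 80.5497055053711), 9.199000358581543)
```

Call:
{"api": "step_arm", "payload": {
  "deltas": [
    [0.0,0.06,0.0006,0.0006,-1.5],
    [0.0,0.12,0.0006,0.0006,-1.5],
    [0.0,0.16,0.0006,0.0006,-1.5],
    [0.0,0.19,0.0006,0.0006,-1.5],
    [0.0,0.215,0.0006,0.0006,-1.5],
    [0.0,0.215,0.0006,0.0006,-1.5],
    [0.0,0.215,0.0006,0.0006,-1.5]
  ]
}}

```text
time_s: 5.68
tool_pos: [0.4399, -0.3235, 0.0859]
tool_rot: [-30.6, 89.9, -14.0]
force: [0.5, -0.4, 0.8]
grip_width: 0.0435
```

Call:
{"api": "step_arm", "payload": {
  "deltas": [
    [-0.5,0,0,0,0],
    [-0.8,0,0,0,0],
    [-0.8,0,0,0,0],
    [-0.8,0,0,0,0]
  ],
  "newtons": 30
}}

```text
time_s: 6.18
tool_pos: [0.4396, -0.3237, 0.0854]
tool_rot: [-25.1, 89.9, -8.6]
force: [0.6, 0.6, 1.9]
grip_width: 0.0179
```

Call:
{"api": "step_arm", "payload": {
  "deltas": [
    [-0.8,-0.02,0,0,0],
    [-0.8,-0.045,0,0,0],
    [-0.8,-0.075,0,0,0],
    [-0.8,-0.075,0,0,0],
    [-0.8,-0.075,0,0,0]
  ]
}}

```text
time_s: 6.8
tool_pos: [0.4385, -0.3231, 0.1595]
tool_rot: [115.1, 89.9, 131.6]
force: [-0.2, 0.2, -3.0]
grip_width: 0.0179
```

```bash
cat > t.py <<'E'
from h import *
for i in range(4):
    o=monitor.get_obs();print(o['tool_pos'].round(4),o['tool_rot'].round(2),o['force'].round(2),o['grip_width'])
    n=("wrist","scene","side","wrist")[i]
    m,im,d,W=cloud(n)
    if i==3: break
    t=o['tool_pos']
    k=(d>0)&(np.hypot(W[...,0]-t[0],W[...,1]-t[1])<.045)
    for lo,hi in((.015,.04),(-.027,-.02),(-.038,-.031),(-.072,-.042)):
        P=W[k&(W[...,2]-t[2]>lo)&(W[...,2]-t[2]<hi)]
        P=P[np.hypot(P[:,0]-t[0],P[:,1]-t[1])<.024]
        if len(P): print(n,lo,len(P),'zmed',np.median(P[:,2]).round(4),'mid',((P.min(0)+P.max(0))/2).round(4),'mean',P.mean(0).round(4))
    cv2.imwrite(f'pics/t{n}.png',cv2.cvtColor(im,cv2.COLOR_RGB2BGR));np.savez(f't{n}.npz',im=im,d=d,W=W)
u,v=256,200
a=cv2.imread('pics/twrist.png');b=cv2.imread('pics/tside.png');
p=proj(camera_model('side'),t)[0].astype(int);print(p)
b=cv2.resize(b[p[1]-60:p[1]+60,p[0]-60:p[0]+60],(384,384),interpolation=cv2.INTER_CUBIC)
cv2.imwrite('pics/t.png',cv2.resize(np.hstack([a,b]),None,fx=.85,fy=.85))
E
python3 t.py
```

```text
[ 0.4385 -0.3231  0.1595] [115.07  89.92 131.62] [-0.16  0.21 -2.97] 0.017879721666716093
wrist 0.015 1895 zmed 0.1836 mid [ 0.4366 -0.3234  0.187 ] mean [ 0.4383 -0.3216  0.1846]
wrist -0.027 81 zmed 0.1382 mid [ 0.4358 -0.313   0.1377] mean [ 0.4357 -0.3125  0.138 ]
wrist -0.038 1382 zmed 0.1249 mid [ 0.4373 -0.3141  0.1248] mean [ 0.4355 -0.3121  0.1249]
wrist -0.072 86 zmed 0.0913 mid [ 0.4363 -0.3129  0.092 ] mean [ 0.4349 -0.3108  0.0916]
[ 0.4383 -0.323   0.159 ] [130.25  89.88 146.8 ] [ 0.08 -0.4  -2.92] 0.01785287245377872
scene 0.015 65 zmed 0.18 mid [ 0.4416 -0.3261  0.1851] mean [ 0.4474 -0.3297  0.1808]
scene -0.027 4 zmed 0.138 mid [ 0.4347 -0.3301  0.1371] mean [ 0.4349 -0.3301  0.1375]
scene -0.038 114 zmed 0.1253 mid [ 0.4373 -0.3209  0.1245] mean [ 0.4417 -0.3232  0.1251]
scene -0.072 94 zmed 0.1007 mid [ 0.4406 -0.3208  0.101 ] mean [ 0.4437 -0.3241  0.1003]
[ 0.4382 -0.323   0.1589] [136.36  89.86 152.91] [-0.32 -0.41 -2.21] 0.01772776162823077
side 0.015 44 zmed 0.1777 mid [ 0.4386 -0.3342  0.1826] mean [ 0.4326 -0.3354  0.1792]
side -0.027 5 zmed 0.138 mid [ 0.4478 -0.3291  0.1375] mean [ 0.445  -0.3289  0.1376]
side -0.038 123 zmed 0.125 mid [ 0.4363 -0.3219  0.1245] mean [ 0.4341 -0.3262  0.1249]
side -0.072 116 zmed 0.1005 mid [ 0.4353 -0.3226  0.1009] mean [ 0.432  -0.3273  0.1007]
[ 0.4383 -0.3231  0.1589] [140.67  89.86 157.21] [ 0.02  0.01 -2.78] 0.01771136672257072
[299 244]
```

View pics/t.png

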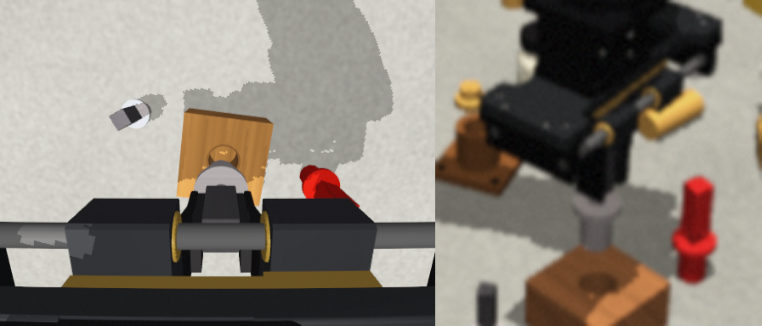

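```bash
cat > c.py <<'E'
from h import *
from scipy.optimize import least_squares
t=np.array([.4383,-.3230,.159])
for n in("wrist","scene","side"):
    z=np.load(f't{n}.npz');W=z['W'];d=z['d']
    for lo,hi,r in((.1225,.128,.018),(.088,.117,.012)):
        P=W[(d>0)&(W[...,2]>lo)&(W[...,2]<hi)&(np.hypot(W[...,0]-t[0],W[...,1]-t[1])<.026)]
        c=t[:2].copy()
        for _ in range(5):
            q=P[:,:2]-c;a=np.round(np.arctan2(q[:,1],q[:,0])/np.radians(12));rr=np.hypot(q[:,0],q[:,1])
            E=np.array([P[i,:2] for b in set(a) for i in [np.where(a==b)[0][np.argmax(rr[a==b])]] if (a==b).sum()>2 and rr[i]>r*.8])
            c=least_squares(lambda s:np.hypot(E[:,0]-s[0],E[:,1]-s[1])-r,c,loss='soft_l1',f_scale=.0007).x
        print(n,lo,'centre',c.round(4),len(E),'off from TCP',(c-t[:2]).round(4),'res',np.std(np.hypot(*(E-c).T)-r).round(5), 'angs',sorted(a.min()*12 for a in [a])[0],a.max()*12)
E
python3 c.py
```

```text
wrist 0.1225 centre [ 0.438  -0.3209] 17 off from TCP [-0.0003  0.0021] res 0.00074 angs -180.0 180.0
wrist 0.088 centre [ 0.4381 -0.321 ] 7 off from TCP [-0.0002  0.002 ] res 0.00013 angs 48.0 144.0
scene 0.1225 centre [ 0.4366 -0.3205] 19 off from TCP [-0.0017  0.0025] res 0.00075 angs -168.0 96.0
scene 0.088 centre [ 0.4368 -0.3216] 13 off from TCP [-0.0015  0.0014] res 0.00089 angs -108.0 84.0
side 0.1225 centre [ 0.4368 -0.321 ] 17 off from TCP [-0.0015  0.002 ] res 0.00068 angs -168.0 180.0
side 0.088 centre [ 0.4372 -0.3215] 14 off from TCP [-0.0011  0.0015] res 0.00071 angs -180.0 180.0
```

Call:
{"api": "step_arm", "payload": {
  "deltas": [
    [-0.8,0,0.045,0.0217,0],
    [-0.8,0,0.1,0.0481,0],
    [-0.8,0,0.15,0.0722,0],
    [-0.8,0,0.19,0.0915,0],
    [-0.8,0,0.2048,0.0986,0],
    [-0.8,0.01,0.2048,0.0986,0],
    [-0.8,0.02,0.2048,0.0986,0],
    [-0.8,0.02,0.2048,0.0986,0],
    [-0.8,0.02,0.2048,0.0986,0]
  ]
}}

```text
time_s: 8.12
tool_pos: [0.4751, -0.1004, 0.1399]
tool_rot: [-133.7, 90.0, -117.3]
force: [-0.1, -0.1, -2.6]
grip_width: 0.0178
```

```bash
cat > s.py <<'E'
from h import *
L=[]
for i in range(3):
    o=monitor.get_obs();L.append([*o['tool_pos'],o['tool_rot'][2]-o['tool_rot'][0],*o['force'],*o['wrist_torque']]);read_camera('wrist')
print(np.round(L,4),'\n',np.mean(L,0).round(4),o['time_s'])
E
python3 s.py
```

```text
[[ 4.75100e-01 -1.00400e-01  1.39900e-01  1.64264e+01 -1.43800e-01
  -1.41100e-01 -2.64560e+00 -2.92000e-02 -2.04000e-02  4.14000e-02]
 [ 4.75300e-01 -1.00100e-01  1.40200e-01  1.64537e+01  6.52000e-02
   3.64200e-01 -2.37540e+00 -4.11000e-02  3.99000e-02  9.39000e-02]
 [ 4.75400e-01 -9.99000e-02  1.40300e-01  1.64802e+01 -2.28200e-01
   6.59800e-01 -1.73920e+00 -3.81000e-02  1.26000e-02 -2.40000e-02]] 
 [ 4.75300e-01 -1.00200e-01  1.40100e-01  1.64534e+01 -1.02300e-01
  2.94300e-01 -2.25340e+00 -3.61000e-02  1.07000e-02  3.71000e-02] 8.225
```

Call:
{"api": "step_arm", "payload": {
  "deltas": [
    [-0.8,0.005,0.0014,-0.0005,0],
    [-0.8,0.013,0.0014,-0.0005,0],
    [-0.8,0.013,0.0014,-0.0005,0],
    [-0.8,0.013,0.0014,-0.0005,0]
  ]
}}

```text
time_s: 8.78
tool_pos: [0.4744, -0.0981, 0.127]
tool_rot: [-161.4, 90.0, -144.9]
force: [1.0, 0.8, -2.3]
grip_width: 0.0178
```

```bash
cat >> s.py <<'E'
m,im,d,W=cloud('side')
t=o['tool_pos']
p=proj(camera_model('side'),[t[0],t[1],.05])[0].astype(int)
a=cv2.resize(im[p[1]-40:p[1]+40,p[0]-40:p[0]+40],(400,400),interpolation=cv2.INTER_CUBIC)
m,im,d,W=cloud('scene')
p=proj(m,[t[0],t[1],.05])[0].astype(int)
b=cv2.resize(im[p[1]-40:p[1]+40,p[0]-40:p[0]+40],(400,400),interpolation=cv2.INTER_CUBIC)
import time
cv2.imwrite('pics/s%d.png'%int(o['time_s']*100),cv2.cvtColor(np.hstack([a,b]),cv2.COLOR_RGB2BGR));print('pics/s%d.png'%int(o['time_s']*100))
E
python3 s.py; cp $(ls -t pics/s*.png|head -1) pics/cur1.png
```

```text
[[ 4.74400e-01 -9.81000e-02  1.27000e-01  1.65467e+01  9.73400e-01
   8.28300e-01 -2.31220e+00 -9.95000e-02  6.64000e-02  1.07000e-02]
 [ 4.74500e-01 -9.81000e-02  1.27100e-01  1.65424e+01  2.81300e-01
   4.11500e-01 -2.75580e+00 -7.14000e-02  2.81000e-02  5.26000e-02]
 [ 4.74500e-01 -9.81000e-02  1.27200e-01  1.65455e+01 -4.16500e-01
   7.13000e-02 -2.32550e+00 -7.76000e-02  3.35000e-02 -3.41000e-02]] 
 [ 4.74500e-01 -9.81000e-02  1.27100e-01  1.65449e+01  2.79400e-01
  4.37000e-01 -2.46450e+00 -8.28000e-02  4.27000e-02  9.70000e-03] 8.875
pics/s887.png
```

View pics/cur1.png

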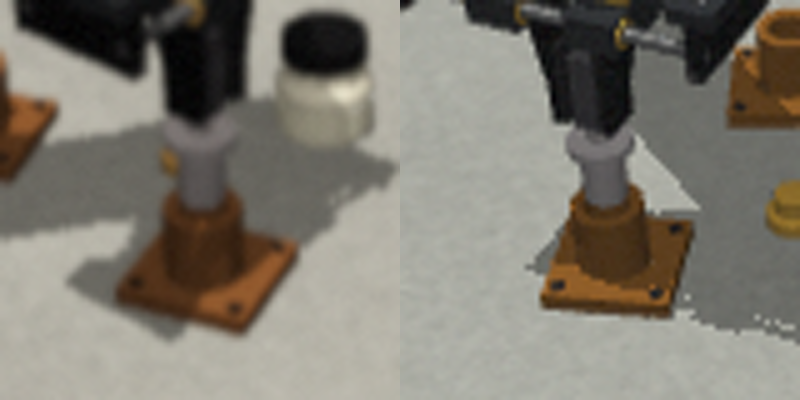

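Call:
{"api": "step_arm", "payload": {
  "deltas": [
    [-0.8,0.002,-0.0006,0,0],
    [-0.8,0.004,-0.0006,0,0],
    [-0.8,0.0055,-0.0006,0,0],
    [-0.8,0.007,-0.0006,0,0],
    [-0.8,0.007,-0.0006,0,0]
  ]
}}

```text
time_s: 9.65
tool_pos: [0.4744, -0.0986, 0.1199]
tool_rot: [169.1, 90.0, -174.4]
force: [0.2, 0.5, -3.3]
grip_width: 0.0177
```

Call:
{"api": "step_arm", "payload": {
  "deltas": [
    [-0.8,0.002,0,0,0],
    [-0.8,0.004,0,0,0],
    [-0.8,0.006,0,0,0],
    [-0.8,0.008,0,0,0],
    [-0.8,0.008,0,0,0]
  ]
}}

```text
time_s: 10.28
tool_pos: [0.4744, -0.0986, 0.1119]
tool_rot: [161.9, 90.0, 178.5]
force: [-0.2, 0.2, -2.0]
grip_width: 0.0177
```

Call:
{"api": "step_arm", "payload": {
  "deltas": [
    [-0.8,0.002,0,0,0],
    [-0.8,0.004,0,0,0],
    [-0.8,0.0055,0,0,0],
    [-0.8,0.007,0,0,0],
    [-0.8,0.007,0,0,0]
  ]
}}

```text
time_s: 10.9
tool_pos: [0.4745, -0.0986, 0.1049]
tool_rot: [163.4, 90.0, 180.0]
force: [0.2, 0.2, -3.3]
grip_width: 0.0176
```

Depth is 17.5 mm with no contact.

Call:
{"api": "step_arm", "payload": {
  "deltas": [
    [-0.8,0.001,0,0,0],
    [-0.8,0.002,0,0,0],
    [-0.8,0.003,0,0,0],
    [-0.8,0.004,0,0,0],
    [-0.8,0.004,0,0,0]
  ]
}}

```text
time_s: 11.52
tool_pos: [0.4745, -0.0986, 0.101]
tool_rot: [145.7, 90.0, 162.3]
force: [-0.7, -0.7, -2.7]
grip_width: 0.018
```

Call:
{"api": "step_arm", "payload": {
  "deltas": [
    [-0.8,0.001,0,0,0],
    [-0.8,0.002,0,0,0],
    [-0.8,0.003,0,0,0],
    [-0.8,0.004,0,0,0],
    [-0.8,0.004,0,0,0]
  ]
}}

```text
time_s: 12.15
tool_pos: [0.4745, -0.0986, 0.097]
tool_rot: [166.1, 90.0, -177.4]
force: [0.2, -0.3, -3.3]
grip_width: 0.0177
```

Call:
{"api": "step_arm", "payload": {
  "deltas": [
    [-0.8,0.001,0,0,0],
    [-0.8,0.002,0,0,0],
    [-0.8,0.003,0,0,0],
    [-0.8,0.003,0,0,0]
  ]
}}

```text
time_s: 12.65
tool_pos: [0.4745, -0.0986, 0.094]
tool_rot: [144.8, 90.0, 161.4]
force: [-1.0, 0.3, -2.2]
grip_width: 0.018
```

Call:
{"api": "step_arm", "payload": {
  "deltas": [
    [-0.8,0.0015,0,0,0],
    [-0.8,0.003,0,0,0],
    [-0.8,0.0045,0,0,0],
    [-0.8,0.0055,0,0,0],
    [-0.8,0.0062,0,0,0],
    [-0.8,0.0062,0,0,0]
  ]
}}

```text
time_s: 13.4
tool_pos: [0.4746, -0.0986, 0.0883]
tool_rot: [99.3, 90.0, 115.8]
force: [-2.6, 0.4, 4.0]
grip_width: 0.0177
```

Call:
{"api": "step_arm", "payload": {
  "deltas": [
    [-0.8,-0.0003,0,0,0],
    [-0.6,-0.0003,0,0,0],
    [-0.4,-0.0003,0,0,0],
    [-0.2,-0.0003,0,0,0],
    [0.0,-0.0003,0,0,0],
    [0.0,-0.0003,0,0,0]
  ]
}}

```text
time_s: 14.15
tool_pos: [0.4746, -0.0986, 0.0881]
tool_rot: [-31.8, 90.0, -15.2]
force: [0.1, -0.2, -0.6]
grip_width: 0.0416
```

Call:
{"api": "step_arm", "payload": {
  "deltas": [
    [0.0,-0.02,0,0,0],
    [0.0,-0.06,0,0,0],
    [0.2,-0.11,0,0,0],
    [0.2,-0.153,0,0,0],
    [0.2,-0.153,0,0,0]
  ]
}}

```text
time_s: 14.78
tool_pos: [0.4768, -0.0989, 0.2445]
tool_rot: [-7.7, 89.6, 8.8]
force: [0.6, 0.1, -0.1]
grip_width: 0.0519
```

```bash
cat > chk.py <<'E'
from h import *
for n in("wrist","scene","side"):
    m,im,d,W=cloud(n)
    k=(d>0)&(np.hypot(W[...,0]-.4742,W[...,1]+.0966)<.03)
    P=W[k&(W[...,2]>.09)&(W[...,2]<.13)];c=W[k&(W[...,2]>.046)&(W[...,2]<.06)]
    print(n,'handle top',np.percentile(P[:,2],[50,95]).round(4),P.mean(0).round(4),'collar/rim z',np.percentile(c[:,2],[50,90]).round(4),len(c))
    k=(d>0)&(np.hypot(W[...,0]-.4742,W[...,1]+.0966)<.06)&(abs(W[...,2]-.01)<.003)
    print('plate',cv2.minAreaRect(W[k][:,:2].astype(np.float32)*1000))
print(monitor.get_obs()['tool_pos'])
E
python3 chk.py
```

```text
wrist handle top [0.1097 0.111 ] [ 0.4738 -0.095   0.108 ] collar/rim z [0.0537 0.0548] 711
plate ((477.0502014160156, -95.91158294677734), (70.19117736816406, 70.53921508789062), 32.70476150512695)
scene handle top [0.1061 0.1116] [ 0.4757 -0.0992  0.1038] collar/rim z [0.0533 0.0559] 113
plate ((475.4634094238281, -95.61274719238281), (70.41700744628906, 74.25489807128906), 32.819366455078125)
side handle top [0.1038 0.1111] [ 0.4708 -0.101   0.103 ] collar/rim z [0.0528 0.0556] 126
plate ((476.2536926269531, -96.541015625), (74.62789154052734, 72.34468078613281), 34.63759994506836)
[ 0.47398848 -0.09845353  0.24022412]
```

Call:
{"api": "step_arm", "payload": {
  "deltas": [
    [0.6,0,0.188,0.0223,0],
    [0.6,0,0.188,0.0223,0],
    [0.6,0,0.188,0.0223,0],
    [0.6,0,0.188,0.0223,0],
    [0.6,0,0.188,0.0223,0],
    [0.6,0.06,0.188,0.0223,0],
    [0.6,0.12,0.188,0.0223,0],
    [0.6,0.16,0.188,0.0223,0],
    [0.6,0.16,0.188,0.0223,0],
    [0.6,0.16,0.188,0.0223,0]
  ]
}}

```text
time_s: 16.18
tool_pos: [0.4437, 0.0872, 0.0825]
tool_rot: [-7.5, 89.9, 9.0]
force: [-0.8, 0.2, 0.5]
grip_width: 0.0694
```

Call:
{"api": "step_arm", "payload": {
  "deltas": [
    [0.6,0.02,0.0015,-0.0013,0],
    [0.6,0.035,0.0015,-0.0013,0],
    [0.6,0.045,0.0015,-0.0013,0],
    [0.6,0.0475,0.0015,-0.0013,0],
    [0.4,0.0475,0.0015,-0.0013,0],
    [0.2,0.0475,0.0015,-0.0013,0],
    [0.0,0.0475,0.0015,-0.0013,0],
    [-0.2,0.0475,0.0015,-0.0013,0],
    [-0.3,0.0475,0.0015,-0.0013,0],
    [-0.3,0.0475,0.0015,-0.0013,0]
  ],
  "newtons": 35
}}

```text
time_s: 17.42
tool_pos: [0.4411, 0.0892, 0.0339]
tool_rot: [8.6, 90.0, 25.2]
force: [0.8, 0.0, 0.9]
grip_width: 0.0393
```

Call:
{"api": "step_arm", "payload": {
  "deltas": [
    [-0.3,-0.01,0,0,0],
    [-0.3,-0.03,0,0,0],
    [-0.3,-0.06,0,0,0],
    [-0.3,-0.08,0,0,0],
    [-0.3,-0.08,0,0,0]
  ]
}}

```text
time_s: 18.05
tool_pos: [0.4414, 0.0893, 0.1149]
tool_rot: [16.3, 89.8, 32.8]
force: [-0.5, -0.4, -4.3]
grip_width: 0.0395
```

Call:
{"api": "step_arm", "payload": {
  "deltas": [
    [-0.3,0,0.03,0.0184,0],
    [-0.3,0,0.07,0.0429,0],
    [-0.3,0,0.11,0.0674,0],
    [-0.3,0,0.15,0.0919,0],
    [-0.3,0,0.175,0.1072,0],
    [-0.3,0,0.1888,0.1157,0],
    [-0.3,0,0.1888,0.1157,0],
    [-0.3,0.02,0.1888,0.1157,0],
    [-0.3,0.04,0.1888,0.1157,0],
    [-0.3,0.04,0.1888,0.1157,0]
  ]
}}

```text
time_s: 19.3
tool_pos: [0.4962, 0.3007, 0.0714]
tool_rot: [-156.8, 89.7, -140.4]
force: [-0.4, 0.8, -3.6]
grip_width: 0.0397
```

```bash
python3 s.py; cp $(ls -t pics/s[0-9]*.png|head -1) pics/cur2.png
```

```text
[[ 4.96200e-01  3.00700e-01  7.14000e-02  1.64621e+01 -3.61300e-01
   7.80700e-01 -3.59230e+00 -9.60000e-03  5.85000e-02  1.74000e-02]
 [ 4.97200e-01  3.01600e-01  7.27000e-02  1.64793e+01  3.00000e-03
  -1.29000e-01 -2.86760e+00 -3.78000e-02  2.60000e-03  9.00000e-03]
 [ 4.97900e-01  3.02300e-01  7.36000e-02  1.64989e+01  6.88600e-01
  -8.79500e-01 -3.68950e+00 -5.64000e-02  1.18000e-02  8.70000e-03]] 
 [ 4.97100e-01  3.01500e-01  7.26000e-02  1.64801e+01  1.10100e-01
 -7.59000e-02 -3.38310e+00 -3.46000e-02  2.43000e-02  1.17000e-02] 19.4
pics/s1939.png
```

View pics/cur2.png

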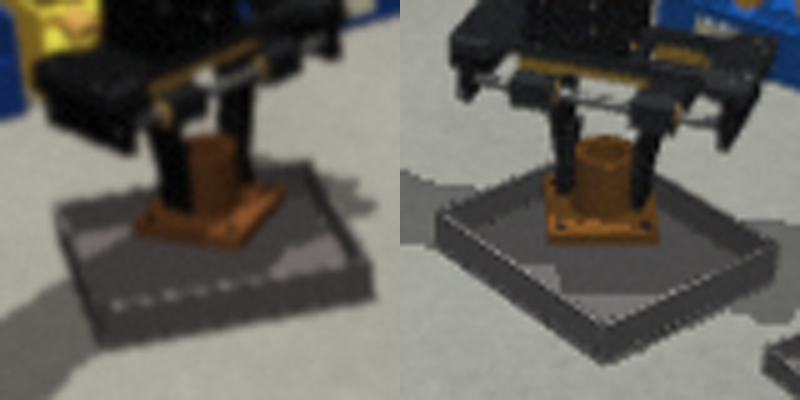

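Call:
{"api": "step_arm", "payload": {
  "deltas": [
    [-0.3,0.01,0,0,0],
    [-0.3,0.02,0,0,0],
    [-0.3,0.028,0,0,0],
    [-0.3,0.032,0,0,0],
    [-0.3,0.033,0,0,0],
    [-0.3,0.033,0,0,0]
  ]
}}

```text
time_s: 20.3
tool_pos: [0.498, 0.303, 0.0408]
tool_rot: [11.8, 90.0, 28.4]
force: [-0.3, 0.4, -3.8]
grip_width: 0.0395
```

Call:
{"api": "step_arm", "payload": {
  "deltas": [
    [-0.3,0.001,0,0,0],
    [-0.3,0.002,0,0,0],
    [-0.3,0.0027,0,0,0],
    [-0.3,0.0027,0,0,0],
    [-0.3,0.0027,0,0,0]
  ]
}}

```text
time_s: 20.92
tool_pos: [0.4979, 0.303, 0.038]
tool_rot: [17.6, 90.0, 34.2]
force: [0.1, -0.2, -4.2]
grip_width: 0.0394
```

Call:
{"api": "step_arm", "payload": {
  "deltas": [
    [-0.3,0.0003,0,0,0],
    [-0.3,0.0007,0,0,0],
    [-0.3,0.0007,0,0,0]
  ]
}}

```text
time_s: 21.3
tool_pos: [0.4979, 0.303, 0.0379]
tool_rot: [89.8, 90.0, 106.3]
force: [-2.8, -1.5, 3.9]
grip_width: 0.0392
```

Contact: the flange is on the tray floor. I'll release it gently.

Call:
{"api": "step_arm", "payload": {
  "deltas": [
    [-0.2,0,0,0,0],
    [0.0,0,0,0,0],
    [0.2,0,0,0,0],
    [0.3,0,0,0,0],
    [0.3,-0.01,0,0,0],
    [0.3,-0.04,0,0,0],
    [0.3,-0.09,0,0,0],
    [0.3,-0.14,0,0,0],
    [0.3,-0.2,0,0,0],
    [0.3,-0.2,0,0,0],
    [0.3,-0.2,0,0,0]
  ]
}}

```text
time_s: 22.68
tool_pos: [0.4978, 0.3029, 0.2375]
tool_rot: [39.3, 90.0, 55.9]
force: [-0.4, -0.2, -1.1]
grip_width: 0.0566
```

```bash
python3 chk.py
python3 - <<'E'
from h import *
m,im,d,W=cloud('wrist')
k=(d>0)&(np.hypot(W[...,0]-.498,W[...,1]-.303)<.03)
z=W[k][:,2];P=W[k&(W[...,2]>.046)];print('rim z',np.percentile(P[:,2],[5,50,95]).round(4),P.mean(0).round(4))
k=(d>0)&(np.hypot(W[...,0]-.498,W[...,1]-.303)<.055)&(abs(W[...,2]-.014)<.003);print('plate z',np.median(W[k][:,2]),cv2.minAreaRect(W[k][:,:2].astype(np.float32)*1000))
m,im,d,W=cloud('scene')
for t in "valve nipple tee bushing wrench jar".split():
    r=regions_of('scene',t)
    if r: p=W[r[0]['pixels']&(d>0)];print(t,round(r[0]['p'],2),np.round(r[0]['pixel']),np.round(np.percentile(p,3,0),3),np.round(np.percentile(p,97,0),3))
a=im[100:320,80:420]
cv2.imwrite('pics/end.png',cv2.cvtColor(cv2.resize(a,(780,505)),cv2.COLOR_RGB2BGR))
print(monitor.get_obs()['tool_pos'],monitor.get_obs()['time_s'],monitor.get_obs()['force'])
E
```

```text
rim z [0.0528 0.322  0.331 ] [0.4924 0.3231 0.3007]
plate z 0.014019200788769892 ((498.1351318359375, 298.5145568847656), (70.13697814941406, 70.4300765991211), 38.88324737548828)
valve 0.86 [245. 295.] [ 0.69  -0.274  0.011] [ 0.748 -0.186  0.055]
nipple 0.56 [322. 200.] [0.66  0.123 0.005] [0.682 0.148 0.046]
tee 0.86 [258. 261.] [ 0.631 -0.16   0.001] [ 0.693 -0.112  0.03 ]
wrench 0.73 [318. 252.] [ 0.736 -0.095 -0.   ] [0.786 0.07  0.01 ]
jar 0.69 [271. 218.] [ 0.588 -0.038  0.006] [0.632 0.006 0.062]
[0.49774314 0.30284895 0.23676881] 23.125 [-0.13963331 -0.1452717  -0.7851201 ]Traceback (most recent call last):
  File "chk.py", line 6, in <module>
    print(n,'handle top',np.percentile(P[:,2],[50,95]).round(4),P.mean(0).round(4),'collar/rim z',np.percentile(c[:,2],[50,90]).round(4),len(c))
                         ~~~~~~~~~~~~~^^^^^^^^^^^^^^^^
    return _quantile_unchecked(
        a, q, axis, out, overwrite_input, method, keepdims, weights)
    return _ureduce(a,
                    func=_quantile_ureduce_func,
    ...<5 lines>...
                    overwrite_input=overwrite_input,
                    method=method)
    r = func(a, **kwargs)
    result = _quantile(arr,
                       quantiles=q,
    ...<2 lines>...
                       out=out,
                       weights=wgt)
    slices_having_nans = np.isnan(arr[-1, ...])
                                  ~~~^^^^^^^^^
IndexError: index -1 is out of bounds for axis 0 with size 0
```

View pics/end.png

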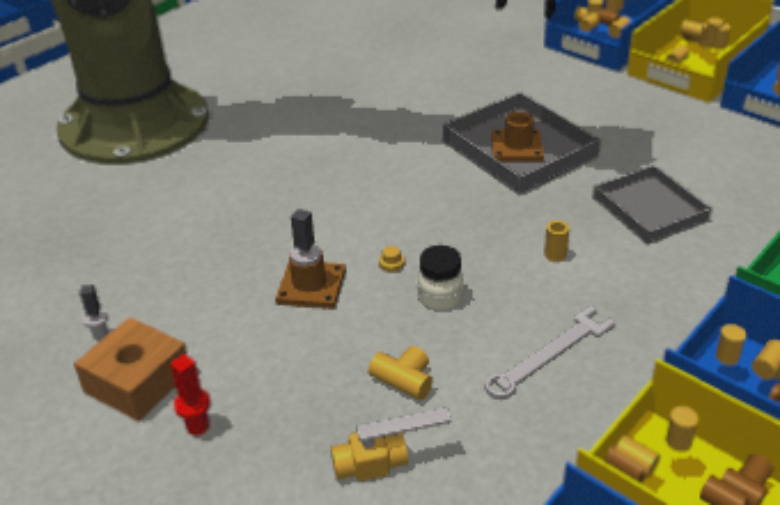

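The final picture shows the gauge standing in the flange, the other flange upright in the larger tray with its plate top at 14 mm, and the other goods undisturbed. I'm handing in now.

```bash
python3 -c "
from h import *
print(env.sign_off())"
```

```text
the job is handed in; nothing more can be done
None
```

The job is handed in after about 23 s of robot time. The gauge stands fully home in one flange, and the other flange is upright on the floor of the larger grey tray.

**Gauge:** I used the black and steel gauge from the stand and tried it in the flange at about (0.474, -0.097).
- It met nothing past the 15–25 mm zone where a ledge would be, and then its collar came down on the rim with about 6.7 N of push, so the handle stayed far from its stop.
- Camera checks right after release put the collar top at about 54 mm and the handle top at about 110 mm, which match the figures for fully home.
- That flange's plate measured the same place as before, within about 2 mm.

**Other flange:** I gripped the one from about (0.442, 0.088) across its boss, lowered it until it touched the tray floor, and released it. Its plate top then read 14.0 mm, which is right for sitting flat on the 4 mm floor. I did not probe it with the gauge; I took it as the blocked one because the first flange was clear to depth.

**Other goods:** The valve, nipple, tee, wrench and jar were all found where they started. The bushing was not picked up in the last check, but the final picture shows it standing between the two flange spots.

**Failed checks:** The last rerun of the gauge height check stopped with an error because the wrist camera no longer had the gauge in view. In the same check, the in-tray rim height came out wrong because the gripper was in the way. So the final confirmation of the gauge rests on the earlier readings and the last scene picture.

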